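Lay out a capacitor kit on the vacuum plate

TASK

Set out the capacitors for the next amplifier: nudge all the blue box capacitors into one tight, straight row in the corner of the plate, starting at the end stop, side by side with their narrow ends flush against the far fence and no gaps; and stand every tipped can capacitor upright in its lane, studs up, without knocking over the one that is standing. When both are done, throw the lever fully away from the robot to hold the row, and leave the other things on the bench where they are.

Things in the scene. Friction and masses are not known exactly. Their poses are not given: they have to be found in the camera images.
- plate: aluminium vacuum work plate fixed to the bench, 300 (x) x 320 (y) x 12 mm thick; origin under its centre, x away from the robot, y to the left; its top is 12 mm above the origin. Along its far edge a steel fence (inner face at x = +138 mm), along its right edge a steel end stop (inner face at y = -148 mm), both standing 14 mm above the plate. The lever valve stands near the left end of the fence
- lever (a joint): black lever of the vacuum valve, an 80 mm arm on a small grey block on the plate at plate x = 90, y = 133 mm (pivot 22 mm above the plate, 26 mm ball at its end). Radians: 0 = leaning fully towards the robot (off), 1.0 = leaning fully away (on); swings about the plate's y axis, stays where it is left and needs only a light push; starts at 0 to 0.2
- lever_tip (a point): the end of the lever's arm, moves with it
- lane: shallow plywood lane fixed to the bench, 290 (x) x 72 (y) mm; origin under its centre, x along the lane away from the robot; floor 4 mm above the origin, all round a rim 12 mm high above the origin; inside 278 x 58 mm
- place1 (a point): point on the plate's top, the centre of place 1 of the closed-up row counted from the end stop (38 mm apart along the fence)
- place2 (a point): point on the plate's top, the centre of place 2 of the closed-up row counted from the end stop (38 mm apart along the fence); not marked on the plate
- place3 (a point): point on the plate's top, the centre of place 3 of the closed-up row counted from the end stop (38 mm apart along the fence); not marked on the plate
- place4 (a point): point on the plate's top, the centre of place 4 of the closed-up row counted from the end stop (38 mm apart along the fence); not marked on the plate
- box1: box film capacitor: blue plastic block 58 mm long (its x) x 38 mm wide (its y) x 40 mm high, about 0.13 kg, two brass studs 4 mm high on top; origin at the centre of its underside. Loose on the plate at the start; there are 3 or 4 of these (None if absent). Either end may face the fence
- box2: box film capacitor: blue plastic block 58 mm long (its x) x 38 mm wide (its y) x 40 mm high, about 0.13 kg, two brass studs 4 mm high on top; origin at the centre of its underside. Loose on the plate at the start; there are 3 or 4 of these (None if absent). Either end may face the fence
- box3: box film capacitor: blue plastic block 58 mm long (its x) x 38 mm wide (its y) x 40 mm high, about 0.13 kg, two brass studs 4 mm high on top; origin at the centre of its underside. Loose on the plate at the start; there are 3 or 4 of these (None if absent). Either end may face the fence
- box4: box film capacitor: blue plastic block 58 mm long (its x) x 38 mm wide (its y) x 40 mm high, about 0.13 kg, two brass studs 4 mm high on top; origin at the centre of its underside. Loose on the plate at the start; there are 3 or 4 of these (None if absent). Either end may face the fence
- can1: can capacitor: black cylinder 48 mm in diameter, 60 mm long, about 0.14 kg; origin at the centre of its bottom end, its z axis runs along the can towards its top, which has a bright disc and two brass studs 4 mm high. Stands upright in the lane at the start
- can2: can capacitor: black cylinder 48 mm in diameter, 60 mm long, about 0.14 kg; origin at the centre of its bottom end, its z axis runs along the can towards its top, which has a bright disc and two brass studs 4 mm high. If present (1 or 2 of can2 and can3 are; None if absent), it lies tipped over along the lane at the start, top away from the robot
- can3: can capacitor: black cylinder 48 mm in diameter, 60 mm long, about 0.14 kg; origin at the centre of its bottom end, its z axis runs along the can towards its top, which has a bright disc and two brass studs 4 mm high. If present (1 or 2 of can2 and can3 are; None if absent), it lies tipped over along the lane at the start, top away from the robot
- screwdriver: bystander: screwdriver 170 mm long with a black handle, lying between plate and lane
- dial: bystander: aluminium dial knob, 42 mm diameter, 26 mm high
- toroid: bystander: copper toroidal transformer 110 mm across, 45 mm high, beyond the lane
- jar: bystander: glass jar 54 mm across, 60 mm high, beyond the plate
- spool: bystander: metal spool 56 mm across, 44 mm high, left of the lane
- heatsink: bystander: finned aluminium heat sink 70 x 50 x 31 mm, right of the plate
Things that resemble listed ones, but are neither listed nor needed, are in the scene too. Leave any pink or red look-alike of the box4 alone.

How it is judged:
By the outcome, as a careful person would: the job done as asked, in the order asked, and still so for the second after the job is handed in, with the robot touching nothing.
Of box1, box2, box3, box4 only 3 to 4 are there at a start; the rules pass over those that are not, and their reading is None.
Of can2, can3 only 1 to 2 are there at a start; the rules pass over those that are not, and their reading is None.
At some moment in a run one of box1, box2, box3, box4 may be knocked a few centimetres aside while the robot is not near it.
Once in a run the grip may slacken for a moment while it holds something.
It also fails if it takes over 210 s, if anything falls off the work surface, if the arm or the gripper's body presses on something with over 40 N, if the wrist force passes 120 N, or if a joint passes its speed limit or range.

ROBOT

A 6-joint arm with a two-finger parallel gripper is mounted at the origin on the work surface. World frame = base frame: x ahead of the robot, y to its left, z up, the work surface at z = 0. Lengths are in m, angles in rad, forces in N, time in s.
With the tool pointing down it reaches from about 0.3 to 0.875 m from the base axis. Payload 6.4 kg.
Tool frame: the origin (TCP) lies midway between the tips of the shut fingers; the grasp point (between the pads) lies 19 mm behind it (ctrl.pinch_z is the distance from the TCP to the grasp point, in m); z points along the fingers, y is the line along which they close (so a half turn about z gives the same grasp; the last joint's range is limited). The gripper opens to 85 mm and grips with 20 to 120 N. Pads are 22 mm wide; open, the fingers measure 114 mm over their backs; the gripper's body (76 mm by 85 mm) begins 54 mm behind the grasp point. The pads swing forward as they close: fully open they stand 13 mm farther back than shut.
Start: joints at [-1.427, 0.181, 1.607, -0, 1.354, -0.206], TCP at [0.197, -0.54, 0.231] pointing down, gripper open.
Joint ranges: [-2.99, 2.99], [-0.89, 2.07], [0.3, 2.58], [-1.14, 4.28], [0, 2.63], [-3.12, 3.12]. Speed limits (rad/s): [2.57, 2.57, 3.01, 3.14, 3.14, 3.14].

INTERFACE

Orientations are given as a unit quaternion [w, x, y, z].
In Python, from bench import ctrl gives the robot as it stands.
- The arm moves only by the tool apply_moves, never from a script. Its argument "moves" is a list of rows, each an object with "jaw": the opening, from 0 (shut) to 1 (fully open); "offset": the shift along the tool's x, y, z in mm, a list of three; "rot": the turn, a rotation vector about the tool's x, y, z in degrees, a list of three. In form: [{"jaw": jaw, "offset": [dx, dy, dz], "rot": [ax, ay, az]}, ...]. A call has exactly 5 rows; each row shifts and turns the commanded pose from where the row before left it, along the tool's axes as they then stand; what a row does not reach is not made up. A row lasts 1/8 s, in which the tool goes at most 62.5 mm and 10.7 degrees, less where a joint would pass 70% of its speed; a pose out of reach is approached as far as the arm can. A call is refused whole if a number of a shift passes 62.5 or a number of a turn 10.7, either way. A call with a gripper value outside its range is refused whole. The fingers move at their own pace and stop on an object; the grip force is fixed at half the most. Time passes only in rows, so rows that do not move let the fingers close, or fill a call up. It gives the time, the measured TCP pose, the force, the opening and the grip force at its end, in the units of the state.
- ctrl.get_obs(): the state, without advancing time (a new reading comes with each control period).
- ctrl.camera(name): name is "scene" or "top" or "wrist"; returns (picture, depth): 420x560x3 uint8, red, green, blue; 420x560 float32, m along the optical axis (not along the pixel's ray), 0 where there is no reading.
- ctrl.camera_params(name): a dict with "K" (3x3 intrinsics, pixels), "dist" ([k1, k2, p1, p2, k3] as OpenCV has them; the pictures are not rectified), "cam_to_world" (4x4, takes a point from camera to world coordinates); the wrist camera has in their place "mount" (4x4, takes a point from camera to tool coordinates, whose origin is the TCP and whose axes are the flange's). Camera axes: x right, y down, z forward; pixel columns grow to the right and rows downward; lengths in m; the calibration is good to about 2 mm. A picture is of the moment at which its call begins: read the wrist's pose just before it. camera_params takes no time and is no camera call.
- ctrl.hand_in(): hands the job in; it is judged then, once.
Trained networks look in the newest picture that a camera, given by its name, has taken for a name from the list of things; names that differ only in an ending like _2 or _b are one class to them, and where a whole thing is asked for, a point or a joint stands for the part that bears it (a point fixed in the world has none). Each returns a list of dicts, best first, with "score" (0 to 1); they miss things now and then, are a little off and sometimes report something else, mostly with a low value. They report only what shows in the picture. A call takes as long as a camera call. They do not tell look-alikes from the thing itself.
- ctrl.outline_of(camera, target): "region" (420x560 bool, what is visible of it) and "position" ([column, row] in pixels, amid what is visible of it).
The state is a dict: "time_s": time; "q": joint angles; "dq": joint speeds; "joint_efforts": joint torques, N m; "eef_pos": TCP position; "eef_rot": TCP orientation; "wrist_force": force on the tool from outside, world axes, zero at the start; "torque": the same for the moment, N m; "opening": opening from 0.0 (shut) to 1.0 (fully open); "grasp_force": force on a finger pad.
Only numpy, scipy, OpenCV 4.12 (cv2) and the standard library are available. Lean on these libraries where they do the work, as an engineer would, in place of code of your own. Each camera call takes 0.05 s, during which the arm holds its last target. There are 200 camera calls.

## Working session

There is one attempt and no reset: what is moved stays moved. The work goes in short steps, Python scripts to look and compute and a tool call to move; the robot and the scene stay as the last step left them, time stands still between calls to the robot, and variables do not carry over. Pictures are saved under pics/ and viewed, at most 14 in all, crops included, and the job is handed in when it is done.

Besides the shell and the picture viewer there is one more tool, called as name(argument=value, ...) on one line, values as JSON. apply_moves: Moves the arm, as the interface text tells. Its arguments: {"type":"object","properties":{"moves":{"type":"array"}},"required":["moves"]}

```bash
ls; mkdir -p pics
python3 - <<'E'
from bench import ctrl
import cv2
for n in("scene","top"):
    p,d=ctrl.camera(n); cv2.imwrite(f"pics/{n}0.png",p[:,:,::-1]); c=ctrl.camera_params(n); print(n,c["K"],c["dist"],c["cam_to_world"])
print(ctrl.camera_params("wrist")["mount"]); print(ctrl.get_obs())
E
```

```text
pics
scene [[407.35567334   0.         276.88461745]
 [  0.         407.35567334 207.55996501]
 [  0.           0.           1.        ]] [-0.11204458  0.          0.          0.          0.        ] [[-8.97288997e-01  3.52028742e-01 -2.66361072e-01  9.12902733e-01]
 [ 4.41442474e-01  7.14174797e-01 -5.43215336e-01  5.57849689e-01]
 [-9.99046911e-04 -6.05004235e-01 -7.96221626e-01  1.02627662e+00]
 [ 0.00000000e+00  0.00000000e+00  0.00000000e+00  1.00000000e+00]]
top [[380.34229025   0.         277.31446226]
 [  0.         380.34229025 203.79675929]
 [  0.           0.           1.        ]] [-0.0285441  0.         0.         0.         0.       ] [[-0.00437788 -0.99674263  0.08052932  0.50002936]
 [-0.99997073  0.00385832 -0.00660629 -0.07067335]
 [ 0.00627407 -0.08055588 -0.99673035  0.96689813]
 [ 0.          0.          0.          1.        ]]
[[-3.75262387e-05 -9.56586361e-01 -2.91449024e-01  7.41802314e-02]
 [ 9.99999948e-01  5.71639037e-05 -3.16379332e-04 -5.31564253e-04]
 [ 3.19304518e-04 -2.91449020e-01  9.56586309e-01 -1.41290121e-01]
 [ 0.00000000e+00  0.00000000e+00  0.00000000e+00  1.00000000e+00]]
{'time_s': 0.1, 'q': array([-1.42731041e+00,  1.81479196e-01,  1.60788434e+00, -9.06468816e-06,
        1.35379212e+00, -2.06309439e-01]), 'dq': array([ 0.00054622, -0.00246093, -0.00272508, -0.00060863,  0.00010901,
        0.00049937]), 'joint_efforts': array([-1.26189580e-04, -4.45877516e+01, -3.52237952e+01, -2.49328687e-04,
        4.18192489e-03,  4.24513212e-05]), 'eef_pos': array([ 0.19699371, -0.53968762,  0.23047868]), 'eef_rot': array([-7.81255709e-04,  9.84743877e-01,  1.74008291e-01,  2.01212246e-05]), 'wrist_force': array([-0.38355704, -0.69545861, -0.26887582]), 'torque': array([0.00356184, 0.00182498, 0.01984388]), 'grasp_force': 0.0, 'opening': 0.9991237916640291}
```

View pics/top0.png

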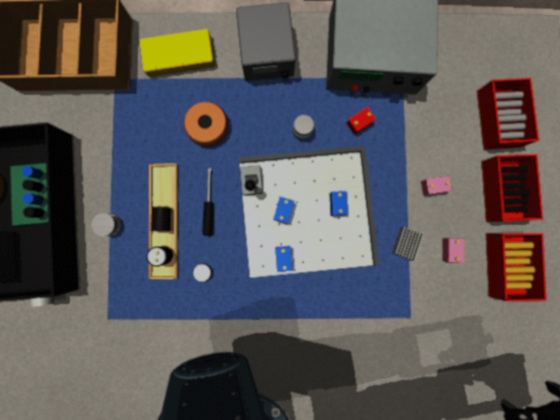

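View pics/scene0.png

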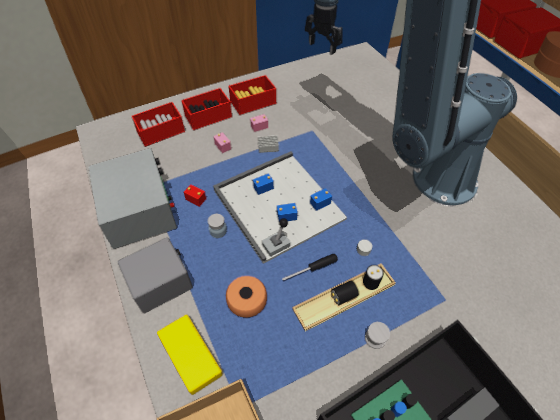

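The top view shows blue boxes at (285,210), (339,203) and (285,258), the lever at (252,180), a tipped can at (162,218) and a standing can at (157,256). The look-alikes are the red block at (361,120) and the pink blocks at (438,185) and (455,250). The grey knob at (202,273) and the spool at (104,225) could be taken for cans.

```bash
cat > h.py <<'E'
from bench import ctrl
import cv2, numpy as np
from scipy.spatial.transform import Rotation as R
def pose():
    o=ctrl.get_obs(); q=o["eef_rot"]; T=np.eye(4); T[:3,:3]=R.from_quat([q[1],q[2],q[3],q[0]]).as_matrix(); T[:3,3]=o["eef_pos"]; return T
def cloud(name):
    T=pose(); p,d=ctrl.camera(name); c=ctrl.camera_params(name)
    M=c["cam_to_world"] if "cam_to_world" in c else T@c["mount"]
    v,u=np.mgrid[:420,:560]; uv=np.stack([u,v],-1).reshape(-1,1,2).astype(float)
    n=cv2.undistortPoints(uv,np.array(c["K"]),np.array(c["dist"])).reshape(420,560,2)
    P=np.dstack([n*d[...,None],d])@M[:3,:3].T+M[:3,3]; P[d==0]=np.nan
    return p,P,(n,M)
def onplane(nm,px,z):
    n,M=nm; r=np.dstack([n,np.ones(n.shape[:2])])[px]@M[:3,:3].T; t=(z-M[2,3])/r[...,2:]; return M[:3,3]+t*r
def rect(pts):
    (c,(w,h),a)=cv2.minAreaRect(pts[:,:2].astype(np.float32)*1000)
    if w<h: w,h,a=h,w,a+90
    a=(a+90)%180-90
    return np.round(c,1),round(w,1),round(h,1),round(a,1)   # long-axis angle from world x
def blobs(m,mn=60):
    n,l,s,_=cv2.connectedComponentsWithStats(m.astype(np.uint8)); return [l==i for i in range(1,n) if s[i,4]>mn]
def isblue(p):
    h=cv2.cvtColor(p,cv2.COLOR_RGB2HSV); return (h[...,0]>100)&(h[...,0]<122)&(h[...,1]>170)&(h[...,2]>90)
def W2P(o,yaw,xy):
    c,s=np.cos(yaw),np.sin(yaw); d=np.asarray(xy)-o; return np.array([c*d[0]+s*d[1],-s*d[0]+c*d[1]])
E
python3 - <<'E'
from h import *
p,P,nm=cloud("top"); z=P[...,2]
hs=cv2.cvtColor(p,cv2.COLOR_RGB2HSV)
print("bluepx z hist")
for b in blobs(isblue(p)&(z>0.035)&(z<.08)):
    print(rect(onplane(nm,b,.052)), np.nanmedian(P[b],0).round(3), b.sum())
w=(hs[...,1]<50)&(hs[...,2]>150)&(z<0.03)
for b in blobs(w,800):
    q=P[b]; k=np.abs(q[:,2]-.012)<.012
    print("plate",rect(onplane(nm,b,.012)[k]),np.nanmedian(q,0))
r=w&False; r[140:290,225:385]=True
for n in ("plate","lane","lever","can1","can2","box1","screwdriver","dial"):
    for o in ctrl.outline_of("top",n)[:4]:
        m=o["region"]; print(n,round(o["score"],2),np.round(o["position"]),m.sum(), rect(P[m&np.isfinite(z)]), np.nanpercentile(z[m],[5,50,95]).round(3))
E
```

```text
bluepx z hist
(array([657. , 536.8]), 25.5, 24.8, 89.6) [0.655 0.528 0.066] 94
(array([590.5, 531. ]), 25.3, 24.5, 89.8) [0.589 0.523 0.065] 95
(array([ 575.4, -224.7]), 53.4, 36.4, -0.2) [ 0.575 -0.223  0.053] 288
(array([558.6, -91.8]), 54.6, 33.9, -15.6) [ 0.559 -0.093  0.052] 268
(array([442.8, -91.4]), 53.2, 34.1, 4.8) [ 0.442 -0.092  0.052] 277
plate (array([0., 0.]), 0.0, 0.0, 0.0) [ 1.59063252  0.32577145 -0.74845544]
plate (array([ 551.7, -147.1]), 307.0, 287.5, -84.7) [ 0.53848357 -0.15951548  0.012507  ]
plate 0.73 [309. 213.] 14016 (array([ 561.3, -152.8]), 322.9, 306.5, -84.0) [0.01  0.013 0.029]
lane 0.63 [161. 204.] 2429 (array([537.9, 211.5]), 290.1, 76.2, 0.1) [0.002 0.005 0.014]
lane 0.29 [311. 211.] 14080 (array([ 559.9, -156.1]), 327.8, 300.7, -84.5) [0.01  0.013 0.029]
lever 0.52 [250. 185.] 83 (array([612.2, -16.1]), 20.6, 20.3, 1.5) [0.115 0.121 0.125]
can1 0.73 [162. 217.] 498 (array([542.7, 209.3]), 61.7, 44.6, 0.1) [0.031 0.049 0.053]
can1 0.66 [159. 252.] 396 (array([450.5, 209.2]), 46.9, 42.4, 89.8) [0.028 0.064 0.067]
can1 0.66 [208. 220.] 367 (array([584
[... 722 characters left out ...]
-93. ]), 65.1, 42.1, -17.6) [0.014 0.052 0.055]
box1 0.7 [282. 258.] 390 (array([443.2, -91.2]), 58.1, 37.7, 4.6) [0.049 0.052 0.055]
screwdriver 0.72 [163. 220.] 492 (array([543.5, 215. ]), 63.9, 55.5, -2.0) [0.034 0.049 0.053]
screwdriver 0.59 [210. 215.] 420 (array([584. ,  97.7]), 169.1, 22.8, 1.0) [0.013 0.023 0.027]
screwdriver 0.31 [204. 123.] 1577 (array([785.8, 103.8]), 118.8, 116.5, 57.6) [0.021 0.045 0.048]
screwdriver 0.17 [306. 212.] 14347 (array([ 561.4, -155.3]), 331.4, 311.8, -84.3) [0.01  0.013 0.029]
dial 0.63 [200. 272.] 268 (array([409.7, 109.8]), 43.1, 41.5, 44.7) [0.005 0.026 0.029]
dial 0.53 [164. 198.] 2274 (array([538.9, 211.6]), 292.1, 72.6, 0.4) [0.002 0.005 0.014]
```

Run:
```python
from h import *
for cam in ("top","scene"):
    p,P,nm=cloud(cam); 
    o=np.array([.556,-.153]); yaw=np.radians(5.5)
    c,s=np.cos(yaw),np.sin(yaw); dx=P[...,0]-o[0]; dy=P[...,1]-o[1]
    X=c*dx+s*dy; Y=-s*dx+c*dy; Z=P[...,2]
    m=(Z>.02)&(Z<.034)
    f=m&(np.abs(X-.145)<.025)&(Y>-.12)&(Y<.08)
    e=m&(np.abs(Y+.155)<.025)&(np.abs(X)<.12)
    q=onplane(nm,f,.026); x=c*(q[:,0]-o[0])+s*(q[:,1]-o[1]); y=-s*(q[:,0]-o[0])+c*(q[:,1]-o[1])
    # inner edge per bin
    B=np.arange(-.12,.081,.02); k=np.digitize(y,B); print(cam,"fence",[(round(B[i-1]*1000),round(np.percentile(x[k==i],5)*1000,1),round(np.percentile(x[k==i],95)*1000,1)) for i in range(1,len(B)) if (k==i).sum()>5])
    q=onplane(nm,e,.026); x=c*(q[:,0]-o[0])+s*(q[:,1]-o[1]); y=-s*(q[:,0]-o[0])+c*(q[:,1]-o[1])
    B=np.arange(-.12,.121,.03); k=np.digitize(x,B); print(cam,"stop",[(round(B[i-1]*1000),round(np.percentile(y[k==i],5)*1000,1),round(np.percentile(y[k==i],95)*1000,1)) for i in range(1,len(B)) if (k==i).sum()>5])
p,P,nm=cloud("top")
```

```text
top fence [(-120, np.float64(141.1), np.float64(153.1)), (-100, np.float64(141.8), np.float64(152.8)), (-80, np.float64(141.3), np.float64(152.6)), (-60, np.float64(141.0), np.float64(153.1)), (-40, np.float64(141.2), np.float64(153.3)), (-20, np.float64(141.9), np.float64(153.0)), (0, np.float64(141.1), np.float64(152.7)), (20, np.float64(141.0), np.float64(153.4)), (40, np.float64(141.5), np.float64(153.4)), (60, np.float64(141.7), np.float64(153.3))]
top stop [(-120, np.float64(-159.8), np.float64(-148.1)), (-90, np.float64(-160.1), np.float64(-147.8)), (-60, np.float64(-160.0), np.float64(-148.2)), (-30, np.float64(-160.1), np.float64(-147.6)), (0, np.float64(-160.4), np.float64(-148.1)), (30, np.float64(-160.0), np.float64(-148.4)), (60, np.float64(-160.5), np.float64(-147.9)), (90, np.float64(-160.1), np.float64(-148.4))]
scene fence [(-120, np.float64(142.4), np.float64(152.9)), (-100, np.float64(144.7), np.float64(156.6)), (-80, np.float64(144.3), np.float64(155.8)), (-60, np.float64(144.5), np.float64(155.9)), (-40, np.float64(144.6), np.float64(156.0)), (-20, np.float64(144.3), np.float64(156.1)), (0, np.float64(145.1), np.float64(156.3)), (20, np.float64(144.1), np.float64(157.1)), (40, np.float64(144.9), np.float64(156.8)), (60, np.float64(144.6), np.float64(156.8))]
scene stop [(-120, np.float64(-159.1), np.float64(-144.7)), (-90, np.float64(-159.0), np.float64(-143.2)), (-60, np.float64(-159.9), np.float64(-144.5)), (-30, np.float64(-159.6), np.float64(-146.4)), (0, np.float64(-159.9), np.float64(-143.1)), (30, np.float64(-160.1), np.float64(-144.3)), (60, np.float64(-160.2), np.float64(-145.2)), (90, np.float64(-159.4), np.float64(-145.8))]
```

apply_moves(moves=[{"jaw":1,"offset":[46,-16.5,0],"rot":[0,0,0]},{"jaw":1,"offset":[46,-16.5,0],"rot":[0,0,0]},{"jaw":1,"offset":[46,-16.5,0],"rot":[0,0,0]},{"jaw":1,"offset":[46,-16.5,0],"rot":[0,0,0]},{"jaw":1,"offset":[46,-16.5,0],"rot":[0,0,0]}])

```text
time_s: 1.32
eef_pos: [0.386, -0.3828, 0.2315]
eef_rot: [0.0, 0.985, 0.174, 0.0]
wrist_force: [-0.7, -0.6, 0.2]
opening: 0.998
grasp_force: 0.0
```

apply_moves(moves=[{"jaw":1,"offset":[46,-16.5,0],"rot":[0,0,0]},{"jaw":1,"offset":[46,-16.5,0],"rot":[0,0,0]},{"jaw":1,"offset":[46,-16.5,0],"rot":[0,0,0]},{"jaw":1,"offset":[46,-16.5,0],"rot":[0,0,0]},{"jaw":1,"offset":[46,-16.5,0],"rot":[0,0,0]}])

```text
time_s: 1.95
eef_pos: [0.5739, -0.2264, 0.2314]
eef_rot: [0.0, 0.985, 0.174, 0.0]
wrist_force: [-0.3, -0.5, 0.7]
opening: 0.998
grasp_force: 0.0
```

apply_moves(moves=[{"jaw":1,"offset":[0,0,0],"rot":[0,0,-10]},{"jaw":1,"offset":[0,0,0],"rot":[0,0,-10]},{"jaw":1,"offset":[0,0,0],"rot":[0,0,-10]},{"jaw":1,"offset":[0,0,0],"rot":[0,0,-10]},{"jaw":1,"offset":[0,0,0],"rot":[0,0,-10]}])

```text
time_s: 2.58
eef_pos: [0.5727, -0.2275, 0.2313]
eef_rot: [-0.0, 0.817, 0.576, -0.0]
wrist_force: [0.1, -0.7, 0.7]
opening: 0.997
grasp_force: 0.0
```

apply_moves(moves=[{"jaw":1,"offset":[0,0,0],"rot":[0,0,-10]},{"jaw":1,"offset":[0,0,0],"rot":[0,0,-10]},{"jaw":1,"offset":[0,0,0],"rot":[0,0,0]},{"jaw":1,"offset":[0,0,0],"rot":[0,0,0]},{"jaw":1,"offset":[0,0,0],"rot":[0,0,0]}])

```text
time_s: 3.2
eef_pos: [0.5727, -0.2275, 0.2313]
eef_rot: [-0.0, 0.708, 0.707, -0.0]
wrist_force: [0.4, -0.0, 0.1]
opening: 0.998
grasp_force: 0.0
```

```bash
cat >> h.py <<'E'
O=np.array([.5593,-.1525]); YAW=np.radians(5.5)
def yawof(T): return np.degrees(np.arctan2(T[1,0],T[0,0]))
def goto(x,y,z,yaw):
    "print tool-frame shift (mm) and tool-z turn (deg) to a tool-down pose (yaw: world deg of tool x), shift in present axes"
    T=pose(); d=(np.array([x,y,z])-T[:3,3])*1000
    print("shift now-axes",(T[:3,:3].T@d).round(1),"rotz",round(-(yaw-yawof(T)),1),"tool z",T[:3,2].round(3))
def P2W(xy): c,s=np.cos(YAW),np.sin(YAW); return O+np.array([c*xy[0]-s*xy[1],s*xy[0]+c*xy[1]])
def boxes(cam):
    p,P,nm=cloud(cam); z=P[...,2]; out=[]
    for b in blobs(isblue(p)&(z>0.042)&(z<.065)):
        q=onplane(nm,b,.052); r=rect(q)
        if r[0][1]>200 or r[0][1]<-350: continue
        out.append((r,b.sum(),(W2P(O,YAW,r[0]/1000)*1000).round(1),round(r[3]-5.5,1))); print(out[-1])
    return p,P,nm,out
E
python3 - <<'E'
from h import *
p,P,nm,o=boxes("wrist"); cv2.imwrite("pics/w1.png",p[:,:,::-1])
goto(.5754,-.2247,.1,89.8); print(ctrl.get_obs()["eef_pos"])
E
```

```text
((array([442.4, -91.4]), 57.8, 37.0, 4.0), np.int64(3053), array([-110.5,   72. ]), -1.5)
((array([559. , -92.3]), 56.4, 37.1, -16.0), np.int64(2982), array([ 5.5, 60. ]), -21.5)
((array([ 575. , -225.4]), 56.0, 37.1, 1.5), np.int64(2363), array([  8.6, -74.1]), -4.0)
shift now-axes [  2.8   2.8 131.3] rotz 0.2 tool z [-0.  0. -1.]
[ 0.57265863 -0.22751463  0.23126261]
```

View pics/w1.png

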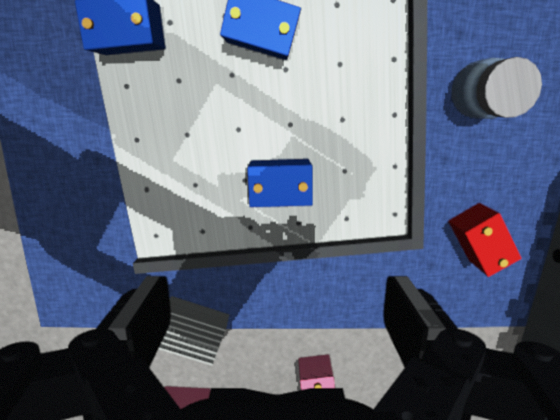

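The wrist view shows the blue box at (280,183) to be taken. The red block at (485,240) and the pink one at (316,370) are look-alikes and stay where they are.

apply_moves(moves=[{"jaw":1,"offset":[2.5,2.5,45],"rot":[0,0,0]},{"jaw":1,"offset":[0,0,45],"rot":[0,0,0]},{"jaw":1,"offset":[0,0,45],"rot":[0,0,0]},{"jaw":1,"offset":[0,0,42],"rot":[0,0,0]},{"jaw":1,"offset":[0,0,30],"rot":[0,0,0]}])

```text
time_s: 3.88
eef_pos: [0.5743, -0.2245, 0.0221]
eef_rot: [-0.001, 0.707, 0.707, -0.0]
wrist_force: [0.4, 0.2, 0.0]
opening: 1.002
grasp_force: 0.0
```

apply_moves(moves=[{"jaw":0,"offset":[0,0,0],"rot":[0,0,0]},{"jaw":0,"offset":[0,0,0],"rot":[0,0,0]},{"jaw":0,"offset":[0,0,0],"rot":[0,0,0]},{"jaw":0,"offset":[0,0,0],"rot":[0,0,0]},{"jaw":0,"offset":[0,0,0],"rot":[0,0,0]}])

```text
time_s: 4.5
eef_pos: [0.5756, -0.2253, 0.0251]
eef_rot: [0.001, 0.707, 0.707, 0.0]
wrist_force: [-0.8, -1.0, 2.0]
opening: 0.671
grasp_force: 65.5
```

apply_moves(moves=[{"jaw":0,"offset":[0,0,-4],"rot":[0,0,0]},{"jaw":0,"offset":[0,0,-4],"rot":[0,0,0]},{"jaw":0,"offset":[0,0,0],"rot":[0,0,0]},{"jaw":0,"offset":[0,0,0],"rot":[0,0,0]},{"jaw":0,"offset":[0,0,0],"rot":[0,0,0]}])

```text
time_s: 5.12
eef_pos: [0.5751, -0.2249, 0.0321]
eef_rot: [-0.0, 0.707, 0.707, -0.0]
wrist_force: [0.7, 0.1, -1.9]
opening: 0.666
grasp_force: 65.1
```

Run:
```python
from h import *
p,P,nm=cloud("wrist"); cv2.imwrite("pics/w2.png",p[:,:,::-1])
x=P2W([.109-.004,-.129+.004]); print(x); goto(x[0],x[1],.0325,95.5)
```

```text
[ 0.67579732 -0.26686072]
shift now-axes [-42.  100.7  -0.4] rotz -5.5 tool z [-0.  0. -1.]
```

View pics/w2.png

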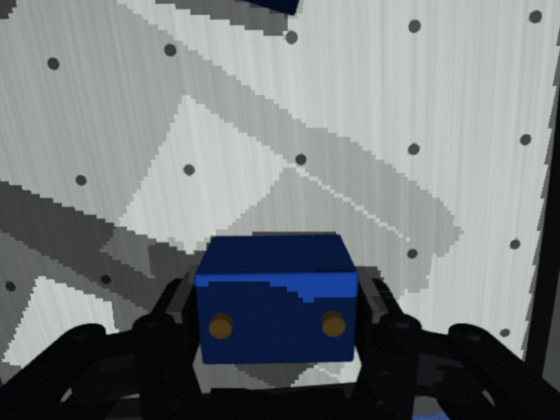

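The box at (275,300) is held squarely between the fingers, so I am moving it to the corner.

apply_moves(moves=[{"jaw":0,"offset":[-14,33.5,0],"rot":[0,0,0]},{"jaw":0,"offset":[-14,33.5,0],"rot":[0,0,0]},{"jaw":0,"offset":[-10,30,0],"rot":[0,0,-5.5]},{"jaw":0,"offset":[0,0,0],"rot":[0,0,0]},{"jaw":0,"offset":[0,0,0],"rot":[0,0,0]}])

```text
time_s: 5.8
eef_pos: [0.6712, -0.2624, 0.0314]
eef_rot: [-0.001, 0.672, 0.74, -0.0]
wrist_force: [0.2, -0.5, -2.0]
opening: 0.663
grasp_force: 65.2
```

Run:
```python
from h import *
T=pose(); print((W2P(O,YAW,T[:2,3])*1000).round(1),T[2,3],yawof(T))
p,P,nm,o=boxes("wrist"); cv2.imwrite("pics/w3.png",p[:,:,::-1])
```

```text
[ 100.8 -120.1] 0.03144817734922743 95.49168234049993
((array([ 678.2, -252.2]), 42.6, 12.7, 6.8), np.int64(2163), array([ 108.8, -110.6]), 1.3)
((array([ 645.7, -251.6]), 12.1, 3.6, 5.7), np.int64(227), array([  76.5, -106.9]), 0.2)
```

View pics/w3.png

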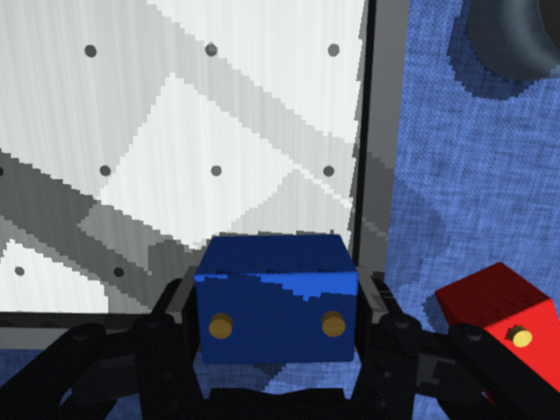

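Run:
```python
from h import *
for cam in("top","wrist"):
    p,P,nm=cloud(cam); h=cv2.cvtColor(p,cv2.COLOR_RGB2HSV); z=P[...,2]
    m=((h[...,0]<8)|(h[...,0]>172))&(h[...,1]>150)&(z>.01)&(z<.1)&(P[...,1]>-.4)
    for b in blobs(m):
        q=P[b]; c=cv2.boxPoints(cv2.minAreaRect((q[:,:2]*1000).astype(np.float32)))
        print(cam,np.nanmax(q[:,2]).round(3),[(W2P(O,YAW,k/1000)*1000).round() for k in c])
```

```text
wrist 0.1 [array([ 140., -133.]), array([ 233., -173.]), array([ 248., -138.]), array([155., -98.])]
```

Run:
```python
from h import *
p,P,nm=cloud("wrist"); h=cv2.cvtColor(p,cv2.COLOR_RGB2HSV); z=P[...,2]
m=((h[...,0]<8)|(h[...,0]>172))&(h[...,1]>150)&(z>.034)&(z<.048)
for b in blobs(m,300):
    q=P[b]; print(rect(q),np.percentile(q[:,2],[5,50,95]).round(3))
    for k in (q[q[:,0].argmin()],q[q[:,1].argmin()],q[q[:,1].argmax()]): print((W2P(O,YAW,k[:2])*1000).round())
v,u=np.mgrid[:420,:560]
for (a,b) in ((500,263),(438,295),(480,380),(552,303)): print(a,b,P[b,a].round(3),(W2P(O,YAW,onplane(nm,(np.array([b]),np.array([a])),.04)[0][:2])*1000).round())
```

```text
(array([ 790.9, -275.8]), 57.3, 29.1, -32.1) [0.035 0.039 0.04 ]
[ 188. -139.]
[ 233. -174.]
[ 215. -124.]
500 263 [ 0.786 -0.256  0.002] [ 190. -107.]
438 295 [ 0.756 -0.275  0.006] [ 167. -122.]
480 380 [ 0.72  -0.249  0.1  ] [ 192. -165.]
552 303 [ 0.789 -0.258  0.037] [ 216. -126.]
```

apply_moves(moves=[{"jaw":0,"offset":[-5,5,3],"rot":[0,0,0]},{"jaw":0,"offset":[0,0,2.5],"rot":[0,0,0]},{"jaw":0,"offset":[-3,0,0],"rot":[0,0,0]},{"jaw":0,"offset":[0,2,0],"rot":[0,0,0]},{"jaw":0,"offset":[0,0,0],"rot":[0,0,0]}])

```text
time_s: 6.62
eef_pos: [0.6783, -0.2687, 0.0258]
eef_rot: [-0.003, 0.672, 0.74, -0.0]
wrist_force: [-5.6, 4.5, 0.2]
opening: 0.669
grasp_force: 65.2
```

apply_moves(moves=[{"jaw":0,"offset":[-1,1,0],"rot":[0,0,0]},{"jaw":0,"offset":[0,0,0],"rot":[0,0,0]},{"jaw":0,"offset":[0,0,0],"rot":[0,0,0]},{"jaw":0,"offset":[0,0,0],"rot":[0,0,0]},{"jaw":0,"offset":[0,0,0],"rot":[0,0,0]}])

```text
time_s: 7.25
eef_pos: [0.6783, -0.2688, 0.0258]
eef_rot: [-0.004, 0.672, 0.74, -0.0]
wrist_force: [-9.6, 7.2, 4.5]
opening: 0.668
grasp_force: 65.6
```

apply_moves(moves=[{"jaw":0.85,"offset":[0,0,0],"rot":[0,0,0]},{"jaw":0.85,"offset":[0,0,0],"rot":[0,0,0]},{"jaw":0.85,"offset":[0,0,0],"rot":[0,0,0]},{"jaw":0.85,"offset":[0,0,-20],"rot":[0,0,0]},{"jaw":0.85,"offset":[0,0,-45],"rot":[0,0,0]}])

```text
time_s: 7.88
eef_pos: [0.6796, -0.2704, 0.0909]
eef_rot: [-0.002, 0.672, 0.74, -0.0]
wrist_force: [0.7, -0.2, 0.9]
opening: 0.851
grasp_force: 0.0
```

apply_moves(moves=[{"jaw":1,"offset":[0,0,-40],"rot":[0,0,0]},{"jaw":1,"offset":[40,-30,-20],"rot":[0,0,0]},{"jaw":1,"offset":[50,-40,0],"rot":[0,0,0]},{"jaw":1,"offset":[0,0,0],"rot":[0,0,10.5]},{"jaw":1,"offset":[0,0,0],"rot":[0,0,10.5]}])

```text
time_s: 8.5
eef_pos: [0.6037, -0.1889, 0.154]
eef_rot: [0.001, 0.797, 0.604, 0.0]
wrist_force: [-0.3, -0.7, 0.5]
opening: 0.999
grasp_force: 0.0
```

Run:
```python
from h import *
p,P,nm,o=boxes("wrist"); cv2.imwrite("pics/w4.png",p[:,:,::-1])
boxes("top")
goto(.5588,-.092,.024,74.2)
```

```text
((array([560. , -92.1]), 56.9, 36.3, -16.1), np.int64(5015), array([ 6.5, 60.1]), -21.6)
((array([450. , -90.7]), 43.6, 36.6, 4.4), np.int64(2462), array([-102.9,   72. ]), -1.1)
((array([ 677.4, -268.8]), 57.2, 38.2, 5.9), np.int64(1987), array([ 106.4, -127.1]), 0.4)
((array([561.6, -83.7]), 52.7, 17.5, -18.6), np.int64(123), array([ 8.9, 68.3]), -24.1)
shift now-axes [ 81.9 -70.3 129.6] rotz 0.3 tool z [ 0.002 -0.001 -1.   ]
```

View pics/w4.png

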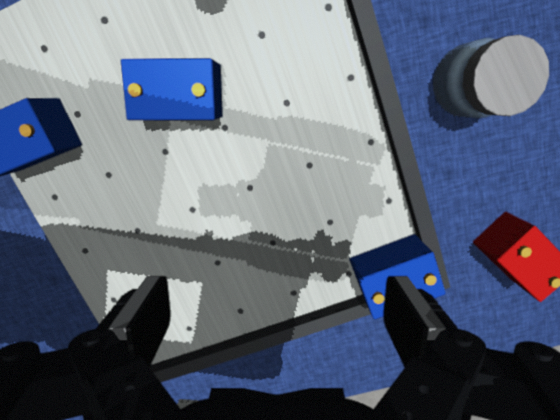

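Box A at (395,275) is snug in the corner. Box B at (170,90) is next.

apply_moves(moves=[{"jaw":1,"offset":[40,-35,0],"rot":[0,0,0]},{"jaw":1,"offset":[42,-35,0],"rot":[0,0,0]},{"jaw":1,"offset":[0,0,45],"rot":[0,0,0]},{"jaw":1,"offset":[0,0,45],"rot":[0,0,0]},{"jaw":1,"offset":[0,0,39],"rot":[0,0,0]}])

```text
time_s: 9.22
eef_pos: [0.5587, -0.0918, 0.0225]
eef_rot: [0.001, 0.794, 0.608, 0.0]
wrist_force: [0.2, -0.1, 0.1]
opening: 1.001
grasp_force: 0.0
```

apply_moves(moves=[{"jaw":0,"offset":[0,0,0],"rot":[0,0,0]},{"jaw":0,"offset":[0,0,0],"rot":[0,0,0]},{"jaw":0,"offset":[0,0,0],"rot":[0,0,0]},{"jaw":0,"offset":[0,0,0],"rot":[0,0,0]},{"jaw":0,"offset":[0,0,0],"rot":[0,0,0]}])

```text
time_s: 9.85
eef_pos: [0.559, -0.0921, 0.0241]
eef_rot: [0.001, 0.796, 0.606, 0.001]
wrist_force: [-0.7, 0.3, 5.7]
opening: 0.667
grasp_force: 66.4
```

apply_moves(moves=[{"jaw":0,"offset":[0,0,-6],"rot":[0,0,0]},{"jaw":0,"offset":[0,0,0],"rot":[0,0,-10.6]},{"jaw":0,"offset":[0,0,0],"rot":[0,0,-10.6]},{"jaw":0,"offset":[0,0,0],"rot":[0,0,0]},{"jaw":0,"offset":[0,0,0],"rot":[0,0,0]}])

```text
time_s: 10.48
eef_pos: [0.558, -0.0917, 0.0287]
eef_rot: [-0.0, 0.672, 0.74, -0.0]
wrist_force: [0.7, 0.4, -1.4]
opening: 0.668
grasp_force: 65.7
```

```bash
cat >> h.py <<'E'
O=np.array([.5577,-.151])
E
python3 - <<'E'
from h import *
p,P,nm,o=boxes("wrist")
x=P2W([.109-.008,-.091+.012]); goto(x[0],x[1],.030,95.5)
E
```

```text
((array([467.9, -70.3]), 4.5, 2.6, 5.7), np.int64(92), array([-81.7,  88.9]), 0.2)
((array([556.6, -79.9]), 58.8, 12.9, 4.7), np.int64(3298), array([ 5.7, 70.9]), -0.8)
shift now-axes [-138.1   94.8   -1.3] rotz 0.1 tool z [-0.  0. -1.]
```

apply_moves(moves=[{"jaw":0,"offset":[-40,32,0],"rot":[0,0,0]},{"jaw":0,"offset":[-40,32,0],"rot":[0,0,0]},{"jaw":0,"offset":[-40,28,0],"rot":[0,0,0]},{"jaw":0,"offset":[-18,3,0],"rot":[0,0,0]},{"jaw":0,"offset":[0,0,4.5],"rot":[0,0,0]}])

```text
time_s: 11.15
eef_pos: [0.6662, -0.2206, 0.0241]
eef_rot: [0.0, 0.672, 0.741, -0.0]
wrist_force: [-0.9, -1.8, 35.7]
opening: 0.667
grasp_force: 71.1
```

apply_moves(moves=[{"jaw":0,"offset":[-3,2,0],"rot":[0,0,0]},{"jaw":0,"offset":[-3,2,0],"rot":[0,0,0]},{"jaw":0,"offset":[-2,2,0],"rot":[0,0,0]},{"jaw":0,"offset":[-2,0,0],"rot":[0,0,0]},{"jaw":0,"offset":[0,0,0],"rot":[0,0,0]}])

```text
time_s: 11.78
eef_pos: [0.6735, -0.2286, 0.0242]
eef_rot: [0.0, 0.671, 0.742, 0.0]
wrist_force: [-0.0, 0.9, 1.0]
opening: 0.666
grasp_force: 65.8
```

Run:
```python
from h import *
x=P2W([.109,-.091]); goto(x[0],x[1],.024,95.5)
```

```text
shift now-axes [-2.6  1.1  0.2] rotz 0.2 tool z [ 0.  0. -1.]
```

apply_moves(moves=[{"jaw":0,"offset":[-1,1,0],"rot":[0,0,0]},{"jaw":0,"offset":[-1,0.5,0],"rot":[0,0,0]},{"jaw":0,"offset":[-1,0.5,0],"rot":[0,0,0]},{"jaw":0,"offset":[0,0,0],"rot":[0,0,0]},{"jaw":0,"offset":[0,0,0],"rot":[0,0,0]}])

```text
time_s: 12.4
eef_pos: [0.6752, -0.2309, 0.0243]
eef_rot: [-0.001, 0.671, 0.742, -0.0]
wrist_force: [-3.9, 4.6, 4.7]
opening: 0.666
grasp_force: 66.5
```

apply_moves(moves=[{"jaw":0,"offset":[-1,0.5,0],"rot":[0,0,0]},{"jaw":0,"offset":[-0.5,0.5,0],"rot":[0,0,0]},{"jaw":0,"offset":[0,0,0],"rot":[0,0,0]},{"jaw":0,"offset":[0,0,0],"rot":[0,0,0]},{"jaw":0,"offset":[0,0,0],"rot":[0,0,0]}])

```text
time_s: 13.02
eef_pos: [0.6752, -0.231, 0.0243]
eef_rot: [-0.003, 0.671, 0.742, -0.0]
wrist_force: [-8.7, 8.0, 9.6]
opening: 0.666
grasp_force: 67.2
```

apply_moves(moves=[{"jaw":0.85,"offset":[0,0,0],"rot":[0,0,0]},{"jaw":0.85,"offset":[0,0,0],"rot":[0,0,0]},{"jaw":0.85,"offset":[0,0,0],"rot":[0,0,0]},{"jaw":0.85,"offset":[0,0,-20],"rot":[0,0,0]},{"jaw":0.85,"offset":[0,0,-45],"rot":[0,0,0]}])

```text
time_s: 13.65
eef_pos: [0.6753, -0.2325, 0.0883]
eef_rot: [-0.002, 0.671, 0.742, -0.001]
wrist_force: [0.7, -0.4, 0.4]
opening: 0.848
grasp_force: 0.0
```

apply_moves(moves=[{"jaw":1,"offset":[0,-40,-40],"rot":[0,0,0]},{"jaw":1,"offset":[30,-60,-20],"rot":[0,0,0]},{"jaw":1,"offset":[30,-60,0],"rot":[0,0,0]},{"jaw":1,"offset":[0,-20,0],"rot":[0,0,0]},{"jaw":1,"offset":[0,0,0],"rot":[0,0,0]}])

```text
time_s: 14.28
eef_pos: [0.5025, -0.1959, 0.149]
eef_rot: [0.001, 0.671, 0.741, 0.0]
wrist_force: [0.6, -0.3, 0.4]
opening: 1.001
grasp_force: 0.0
```

Run:
```python
from h import *
p,P,nm,o=boxes("wrist"); cv2.imwrite("pics/w5.png",p[:,:,::-1])
boxes("top")
goto(.4426,-.0914,.024,94.5)
```

```text
((array([441.9, -91.2]), 57.4, 36.7, 4.0), np.int64(5871), array([-109.5,   70.6]), -1.5)
((array([ 674.7, -249.3]), 77.2, 57.6, -84.8), np.int64(5530), array([ 107. , -109.1]), -90.3)
((array([ 676.6, -249.9]), 78.3, 58.2, -84.4), np.int64(640), array([ 108.9, -109.8]), -89.9)
((array([442.9, -91.6]), 53.1, 35.0, 6.0), np.int64(276), array([-108.6,   70.1]), 0.5)
shift now-axes [110.8 -51.1 124.4] rotz 1.2 tool z [ 0.003 -0.002 -1.   ]
```

apply_moves(moves=[{"jaw":1,"offset":[55,-25,0],"rot":[0,0,1]},{"jaw":1,"offset":[55,-25,0],"rot":[0,0,0]},{"jaw":1,"offset":[0,0,42],"rot":[0,0,0]},{"jaw":1,"offset":[0,0,42],"rot":[0,0,0]},{"jaw":1,"offset":[0,0,39],"rot":[0,0,0]}])

```text
time_s: 15.0
eef_pos: [0.4448, -0.0909, 0.0236]
eef_rot: [0.001, 0.677, 0.736, 0.0]
wrist_force: [-0.0, -0.1, 0.1]
opening: 0.999
grasp_force: 0.0
```

apply_moves(moves=[{"jaw":0,"offset":[0,0,0],"rot":[0,0,0]},{"jaw":0,"offset":[0,0,0],"rot":[0,0,0]},{"jaw":0,"offset":[0,0,0],"rot":[0,0,0]},{"jaw":0,"offset":[0,0,0],"rot":[0,0,0]},{"jaw":0,"offset":[0,0,0],"rot":[0,0,0]}])

```text
time_s: 15.62
eef_pos: [0.4436, -0.0909, 0.025]
eef_rot: [0.001, 0.677, 0.736, 0.0]
wrist_force: [0.5, 0.4, 3.7]
opening: 0.663
grasp_force: 66.3
```

apply_moves(moves=[{"jaw":0,"offset":[0,0,-6],"rot":[0,0,0]},{"jaw":0,"offset":[0,0,0],"rot":[0,0,-1]},{"jaw":0,"offset":[0,0,0],"rot":[0,0,0]},{"jaw":0,"offset":[0,0,0],"rot":[0,0,0]},{"jaw":0,"offset":[0,0,0],"rot":[0,0,0]}])

```text
time_s: 16.25
eef_pos: [0.4428, -0.0905, 0.03]
eef_rot: [-0.0, 0.671, 0.742, -0.0]
wrist_force: [0.3, -0.5, -1.1]
opening: 0.666
grasp_force: 65.7
```

Run:
```python
from h import *
x=P2W([.109-.008,-.053+.012]); goto(x[0],x[1],.030,95.5); boxes("top")
```

```text
shift now-axes [-1.131e+02  2.091e+02 -1.000e-01] rotz 0.2 tool z [-0.  0. -1.]
((array([ 676.8, -249.7]), 78.5, 58.2, -84.4), np.int64(645), array([ 109.1, -109.7]), -89.9)
```

apply_moves(moves=[{"jaw":0,"offset":[-23,42,0],"rot":[0,0,0]},{"jaw":0,"offset":[-23,42,0],"rot":[0,0,0]},{"jaw":0,"offset":[-23,42,0],"rot":[0,0,0]},{"jaw":0,"offset":[-23,42,0],"rot":[0,0,0]},{"jaw":0,"offset":[-21,41,0],"rot":[0,0,0]}])

```text
time_s: 16.92
eef_pos: [0.6634, -0.1827, 0.0296]
eef_rot: [-0.0, 0.671, 0.742, -0.0]
wrist_force: [-0.3, 0.6, -0.6]
opening: 0.673
grasp_force: 65.7
```

apply_moves(moves=[{"jaw":0,"offset":[0,0,2],"rot":[0,0,0]},{"jaw":0,"offset":[0,0,2.5],"rot":[0,0,0]},{"jaw":0,"offset":[-3,2,0],"rot":[0,0,0]},{"jaw":0,"offset":[-3,2,0],"rot":[0,0,0]},{"jaw":0,"offset":[0,0,0],"rot":[0,0,0]}])

```text
time_s: 17.55
eef_pos: [0.6666, -0.1878, 0.0257]
eef_rot: [-0.0, 0.671, 0.742, 0.0]
wrist_force: [-0.1, 0.6, -1.3]
opening: 0.669
grasp_force: 65.7
```

Run:
```python
from h import *
x=P2W([.109,-.053]); goto(x[0],x[1],.024,95.5); boxes("top")
```

```text
shift now-axes [-5.9  4.1  1.7] rotz 0.2 tool z [-0.  0. -1.]
```

apply_moves(moves=[{"jaw":0,"offset":[-2,2,0.7],"rot":[0,0,0]},{"jaw":0,"offset":[-2,2,0],"rot":[0,0,0]},{"jaw":0,"offset":[-1.5,0.5,0],"rot":[0,0,0]},{"jaw":0,"offset":[-1,0.5,0],"rot":[0,0,0]},{"jaw":0,"offset":[0,0,0],"rot":[0,0,0]}])

```text
time_s: 18.23
eef_pos: [0.6714, -0.1919, 0.0251]
eef_rot: [-0.002, 0.671, 0.742, 0.0]
wrist_force: [-5.7, 6.6, 6.4]
opening: 0.668
grasp_force: 66.8
```

apply_moves(moves=[{"jaw":0,"offset":[-0.7,0.3,0],"rot":[0,0,0]},{"jaw":0,"offset":[0,0,0],"rot":[0,0,0]},{"jaw":0,"offset":[0,0,0],"rot":[0,0,0]},{"jaw":0,"offset":[0,0,0],"rot":[0,0,0]},{"jaw":0,"offset":[0,0,0],"rot":[0,0,0]}])

```text
time_s: 18.85
eef_pos: [0.6714, -0.192, 0.0251]
eef_rot: [-0.003, 0.67, 0.742, 0.0]
wrist_force: [-7.3, 7.9, 7.9]
opening: 0.666
grasp_force: 67.0
```

apply_moves(moves=[{"jaw":0.85,"offset":[0,0,0],"rot":[0,0,0]},{"jaw":0.85,"offset":[0,0,0],"rot":[0,0,0]},{"jaw":0.85,"offset":[0,0,0],"rot":[0,0,0]},{"jaw":0.85,"offset":[0,0,-20],"rot":[0,0,0]},{"jaw":0.85,"offset":[0,0,-50],"rot":[0,0,0]}])

```text
time_s: 19.48
eef_pos: [0.6709, -0.1936, 0.0936]
eef_rot: [-0.003, 0.671, 0.742, -0.001]
wrist_force: [0.6, -0.3, 0.8]
opening: 0.851
grasp_force: 0.0
```

apply_moves(moves=[{"jaw":1,"offset":[0,-20,-60],"rot":[0,0,0]},{"jaw":1,"offset":[0,-50,-60],"rot":[0,0,0]},{"jaw":1,"offset":[0,-50,0],"rot":[0,0,0]},{"jaw":1,"offset":[0,0,0],"rot":[0,0,0]},{"jaw":1,"offset":[0,0,0],"rot":[0,0,0]}])

```text
time_s: 20.1
eef_pos: [0.5642, -0.2058, 0.2039]
eef_rot: [0.001, 0.671, 0.741, 0.0]
wrist_force: [0.6, -0.5, -0.3]
opening: 1.001
grasp_force: 0.0
```

Run:
```python
from h import *
p,P,nm,o=boxes("top"); p,P,nm,o=boxes("wrist"); cv2.imwrite("pics/w6.png",p[:,:,::-1])
goto(.61,.2095,.2,0)
```

```text
((array([ 672. , -200.2]), 59.0, 55.7, 4.4), np.int64(357), array([109.1, -59.9]), -1.1)
((array([ 673.5, -230.3]), 116.4, 57.8, -84.7), np.int64(7208), array([107.7, -90. ]), -90.2)
shift now-axes [408.4  86.8   2.8] rotz 95.8 tool z [ 0.001 -0.001 -1.   ]
```

View pics/w6.png

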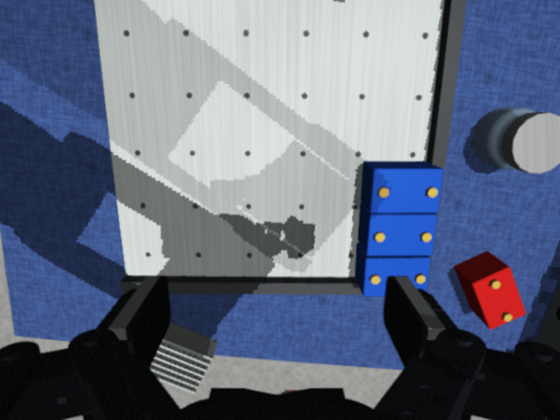

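The three boxes at (400,188), (400,235) and (395,275) form a closed row 116 by 58 mm. On to the tipped can.

apply_moves(moves=[{"jaw":1,"offset":[45,10,-4],"rot":[0,0,0]},{"jaw":1,"offset":[45,10,-4],"rot":[0,0,0]},{"jaw":1,"offset":[45,10,-4],"rot":[0,0,0]},{"jaw":1,"offset":[45,10,-4],"rot":[0,0,0]},{"jaw":1,"offset":[45,10,-4],"rot":[0,0,0]}])

```text
time_s: 20.82
eef_pos: [0.5917, 0.0255, 0.2223]
eef_rot: [0.0, 0.671, 0.742, 0.0]
wrist_force: [1.5, -0.3, -0.6]
opening: 1.0
grasp_force: 0.0
```

apply_moves(moves=[{"jaw":1,"offset":[45,10,0],"rot":[0,0,0]},{"jaw":1,"offset":[45,10,0],"rot":[0,0,0]},{"jaw":1,"offset":[45,10,0],"rot":[0,0,0]},{"jaw":1,"offset":[45,5,0],"rot":[0,0,0]},{"jaw":1,"offset":[0,0,0],"rot":[0,0,10.6]}])

```text
time_s: 21.45
eef_pos: [0.6077, 0.2104, 0.2218]
eef_rot: [-0.0, 0.736, 0.677, 0.0]
wrist_force: [0.8, -0.0, 0.1]
opening: 1.002
grasp_force: 0.0
```

apply_moves(moves=[{"jaw":1,"offset":[0,0,0],"rot":[0,0,10.6]},{"jaw":1,"offset":[0,0,0],"rot":[0,0,10.6]},{"jaw":1,"offset":[0,0,0],"rot":[0,0,10.6]},{"jaw":1,"offset":[0,0,0],"rot":[0,0,10.6]},{"jaw":1,"offset":[0,0,0],"rot":[0,0,10.6]}])

```text
time_s: 22.08
eef_pos: [0.6082, 0.2069, 0.2219]
eef_rot: [-0.0, 0.962, 0.274, -0.0]
wrist_force: [1.1, 0.6, -0.2]
opening: 1.002
grasp_force: 0.0
```

apply_moves(moves=[{"jaw":1,"offset":[0,0,0],"rot":[0,0,10.6]},{"jaw":1,"offset":[0,0,0],"rot":[0,0,10.6]},{"jaw":1,"offset":[0,0,0],"rot":[0,0,10.6]},{"jaw":1,"offset":[0,0,0],"rot":[0,0,0]},{"jaw":1,"offset":[0,0,0],"rot":[0,0,0]}])

```text
time_s: 22.7
eef_pos: [0.6079, 0.2066, 0.222]
eef_rot: [-0.0, 1.0, 0.005, -0.0]
wrist_force: [1.2, 0.2, 0.0]
opening: 0.998
grasp_force: 0.0
```

apply_moves(moves=[{"jaw":1,"offset":[0,0,0],"rot":[0,-10,0]},{"jaw":1,"offset":[0,0,0],"rot":[0,-10,0]},{"jaw":1,"offset":[0,0,0],"rot":[0,-10,0]},{"jaw":1,"offset":[0,0,0],"rot":[0,-10,0]},{"jaw":1,"offset":[0,0,0],"rot":[0,0,0]}])

```text
time_s: 23.32
eef_pos: [0.6072, 0.2054, 0.2145]
eef_rot: [0.001, 0.938, 0.003, -0.347]
wrist_force: [-1.0, -0.7, -0.6]
opening: 0.998
grasp_force: 0.0
```

Run:
```python
from h import *
T=pose(); print(T.round(3),ctrl.get_obs()["q"].round(3)); goto(.610,.2095,.109,0)
p,P,nm=cloud("wrist"); cv2.imwrite("pics/w7.png",p[:,:,::-1])
for o in ctrl.outline_of("wrist","can1")[:4]:
    m=o["region"]; q=P[m&np.isfinite(P[...,2])]; print(round(o["score"],2),o["position"],rect(q),np.percentile(q,[2,50,98],axis=0).round(3).tolist())
```

```text
[[ 0.759  0.007 -0.651  0.607]
 [ 0.005 -1.    -0.004  0.205]
 [-0.651 -0.    -0.759  0.215]
 [ 0.     0.     0.     1.   ]] [0.108 0.856 0.83  0.079 2.161 1.692]
shift now-axes [70.9 -4.1 78.2] rotz 0.4 tool z [-0.651 -0.004 -0.759]
0.8 [273.4, 179.0] (array([404.6, 196.9]), 144.1, 46.1, 15.2) [[0.434, 0.187, 0.01], [0.467, 0.209, 0.051], [0.474, 0.231, 0.066]]
0.8 [270.1, 100.3] (array([541.8, 211.3]), 65.2, 46.8, -0.2) [[0.513, 0.19, 0.011], [0.56, 0.211, 0.044], [0.573, 0.233, 0.051]]
```

View pics/w7.png

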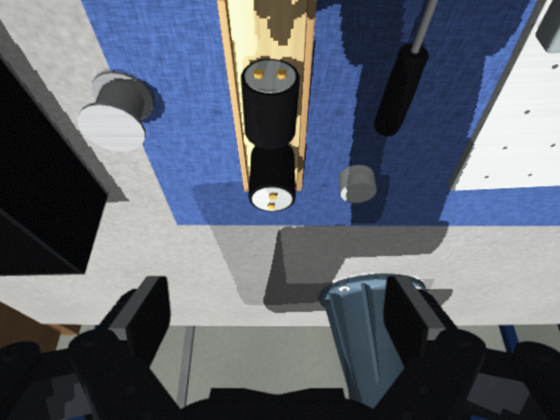

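The tipped can at (270,105) has its disc and studs facing up in the picture, away from the robot. The standing can is at (272,180).

apply_moves(moves=[{"jaw":1,"offset":[35,-5,0],"rot":[0,0,0]},{"jaw":1,"offset":[36,0,0],"rot":[0,0,0]},{"jaw":1,"offset":[0,0,40],"rot":[0,0,0]},{"jaw":1,"offset":[0,0,40],"rot":[0,0,0]},{"jaw":1,"offset":[0,0,0],"rot":[0,0,0]}])

```text
time_s: 24.05
eef_pos: [0.6079, 0.2119, 0.116]
eef_rot: [0.001, 0.94, 0.004, -0.343]
wrist_force: [0.0, 0.1, 0.3]
opening: 1.001
grasp_force: 0.0
```

Run:
```python
from h import *
T=pose(); print(T.round(4)); goto(.5326,.2105,.0166,0)
p,P,nm=cloud("wrist")
z=P[...,2]; q=P[(z>.02)&(z<.06)&(P[...,0]>.505)&(P[...,0]<.60)&(np.abs(P[...,1]-.21)<.035)]
print(len(q),np.percentile(q,[2,50,98],axis=0).round(4))
```

```text
[[ 7.654e-01  8.100e-03 -6.436e-01  6.079e-01]
 [ 6.400e-03 -1.000e+00 -5.000e-03  2.119e-01]
 [-6.436e-01 -3.000e-04 -7.654e-01  1.160e-01]
 [ 0.000e+00  0.000e+00  0.000e+00  1.000e+00]]
shift now-axes [  6.3   0.8 124.6] rotz 0.5 tool z [-0.644 -0.005 -0.765]
5067 [[0.5137 0.1896 0.0217]
 [0.5659 0.2116 0.0428]
 [0.573  0.2331 0.0503]]
```

apply_moves(moves=[{"jaw":1,"offset":[6,0.5,35],"rot":[0,0,0]},{"jaw":1,"offset":[0,0,35],"rot":[0,0,0]},{"jaw":1,"offset":[0,0,30],"rot":[0,0,0]},{"jaw":1,"offset":[0,0,23],"rot":[0,0,0]},{"jaw":1,"offset":[0,0,0],"rot":[0,0,0]}])

```text
time_s: 24.72
eef_pos: [0.5374, 0.2106, 0.0194]
eef_rot: [0.001, 0.94, 0.003, -0.34]
wrist_force: [0.2, -0.1, 0.4]
opening: 1.003
grasp_force: 0.0
```

apply_moves(moves=[{"jaw":0,"offset":[0,0,0],"rot":[0,0,0]},{"jaw":0,"offset":[0,0,0],"rot":[0,0,0]},{"jaw":0,"offset":[0,0,0],"rot":[0,0,0]},{"jaw":0,"offset":[0,0,0],"rot":[0,0,0]},{"jaw":0,"offset":[0,0,0],"rot":[0,0,0]}])

```text
time_s: 25.35
eef_pos: [0.5382, 0.2103, 0.0192]
eef_rot: [0.001, 0.94, 0.003, -0.34]
wrist_force: [3.4, -0.2, 6.0]
opening: 0.541
grasp_force: 61.8
```

apply_moves(moves=[{"jaw":0,"offset":[0,0,0],"rot":[0,0,0]},{"jaw":0,"offset":[0,0,0],"rot":[0,0,0]},{"jaw":0,"offset":[0,0,0],"rot":[0,0,0]},{"jaw":0,"offset":[0,0,0],"rot":[0,0,0]},{"jaw":0,"offset":[0,0,0],"rot":[0,0,0]}])

```text
time_s: 25.98
eef_pos: [0.5382, 0.2103, 0.0192]
eef_rot: [0.001, 0.94, 0.003, -0.34]
wrist_force: [3.1, 0.4, 6.5]
opening: 0.54
grasp_force: 61.8
```

apply_moves(moves=[{"jaw":0,"offset":[-10,0,-12],"rot":[0,0,0]},{"jaw":0,"offset":[-10,0,-12],"rot":[0,0,0]},{"jaw":0,"offset":[0,0,0],"rot":[0,10,0]},{"jaw":0,"offset":[0,0,0],"rot":[0,10,0]},{"jaw":0,"offset":[0,0,0],"rot":[0,10,0]}])

```text
time_s: 26.6
eef_pos: [0.5372, 0.2103, 0.0502]
eef_rot: [-0.0, 0.997, 0.003, -0.083]
wrist_force: [-0.2, -0.2, -1.1]
opening: 0.542
grasp_force: 61.5
```

apply_moves(moves=[{"jaw":0,"offset":[0,0,0],"rot":[0,10,0]},{"jaw":0,"offset":[15,0,0],"rot":[0,10,0]},{"jaw":0,"offset":[15,0,0],"rot":[0,10,0]},{"jaw":0,"offset":[15,0,0],"rot":[0,10,0]},{"jaw":0,"offset":[0,0,0],"rot":[0,0,0]}])

```text
time_s: 27.22
eef_pos: [0.577, 0.2103, 0.0551]
eef_rot: [-0.0, 0.967, 0.003, 0.256]
wrist_force: [-1.0, -0.2, -2.4]
opening: 0.546
grasp_force: 61.7
```

Run:
```python
from h import *
T=pose(); o=ctrl.get_obs(); print(T.round(4),o["q"].round(2),o["opening"],o["wrist_force"])
```

```text
[[ 0.8684  0.0068  0.4958  0.577 ]
 [ 0.0067 -1.      0.002   0.2103]
 [ 0.4958  0.0016 -0.8684  0.0551]
 [ 0.      0.      0.      1.    ]] [ 0.21  0.28  2.01 -0.29  0.36  2.02] 0.546242232818416 [-0.96484077 -0.20530912 -2.35910494]
```

apply_moves(moves=[{"jaw":0,"offset":[26,0,15],"rot":[0,0,0]},{"jaw":0,"offset":[26,0,15],"rot":[0,0,0]},{"jaw":0,"offset":[0,0,0],"rot":[0,4,0]},{"jaw":0,"offset":[0,0,0],"rot":[0,4,0]},{"jaw":0,"offset":[0,0,0],"rot":[0,4,0]}])

```text
time_s: 27.85
eef_pos: [0.642, 0.2065, 0.0577]
eef_rot: [0.005, 0.939, -0.0, 0.344]
wrist_force: [1.2, -0.6, -2.2]
opening: 0.538
grasp_force: 62.2
```

Run:
```python
from h import *
T=pose(); o=ctrl.get_obs(); print(T.round(4),o["q"].round(2),o["opening"],o["wrist_force"])
```

```text
[[ 0.7639 -0.0037  0.6453  0.642 ]
 [ 0.003  -1.     -0.0093  0.2065]
 [ 0.6453  0.0091 -0.7639  0.0577]
 [ 0.      0.      0.      1.    ]] [ 0.2   0.37  1.97 -0.91  0.18  2.62] 0.5381198171524385 [ 1.19556305 -0.58234579 -2.18945697]
```

apply_moves(moves=[{"jaw":0,"offset":[-3.2,-2,3.8],"rot":[0,0,0]},{"jaw":0,"offset":[-3.2,-2,3.8],"rot":[0,0,0]},{"jaw":0,"offset":[-3.2,0,3.8],"rot":[0,0,0]},{"jaw":0,"offset":[-2,0,2.3],"rot":[0,0,0]},{"jaw":0,"offset":[0,0,0],"rot":[0,0,0]}])

```text
time_s: 28.48
eef_pos: [0.6421, 0.2113, 0.0399]
eef_rot: [0.004, 0.939, 0.001, 0.344]
wrist_force: [-0.2, 0.4, -1.5]
opening: 0.543
grasp_force: 62.2
```

Run:
```python
from h import *
T=pose(); o=ctrl.get_obs(); print(T.round(4),o["q"].round(2),o["opening"],o["wrist_force"])
p,P,nm=cloud("scene"); cv2.imwrite("pics/s8.png",cv2.resize(p[200:380,240:440,::-1],(800,600),interpolation=cv2.INTER_CUBIC)[:, :])
```

```text
[[ 0.7633 -0.0016  0.646   0.6421]
 [ 0.0036 -1.     -0.0066  0.2113]
 [ 0.646   0.0074 -0.7633  0.0399]
 [ 0.      0.      0.      1.    ]] [ 0.21  0.42  1.96 -1.1   0.16  2.82] 0.5429816352211024 [-0.22771498  0.42258557 -1.48431818]
```

View pics/s8.png

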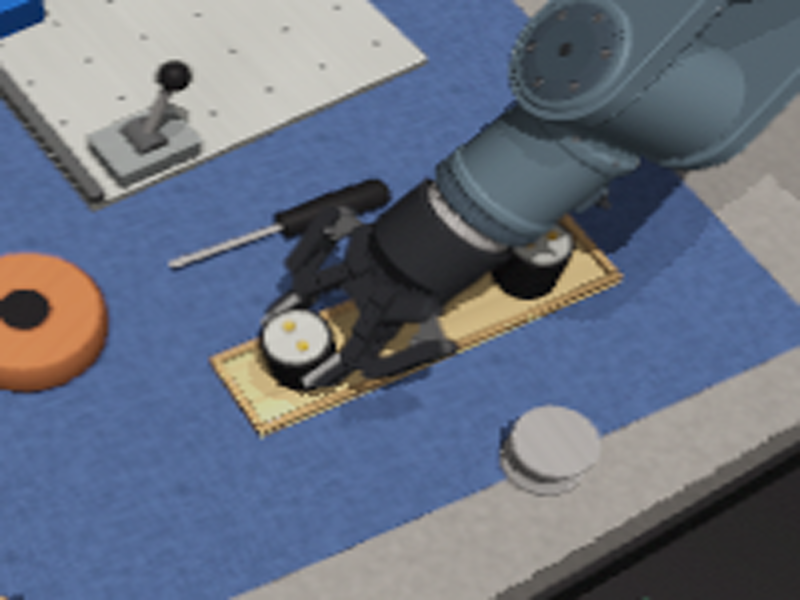

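The can at (297,345) is held nearly upright, studs up, in the far end of the lane. The standing can at (540,260) is untouched.

apply_moves(moves=[{"jaw":0,"offset":[0,0,0],"rot":[0,-3.5,0]},{"jaw":0,"offset":[-1.5,0,2.1],"rot":[0,0,0]},{"jaw":0,"offset":[-1.5,0,2.1],"rot":[0,0,0]},{"jaw":0,"offset":[0,0,0],"rot":[0,0,0]},{"jaw":0,"offset":[0,0,0],"rot":[0,0,0]}])

```text
time_s: 29.15
eef_pos: [0.6426, 0.2097, 0.035]
eef_rot: [0.006, 0.945, -0.0, 0.328]
wrist_force: [0.3, -1.3, 1.3]
opening: 0.545
grasp_force: 62.9
```

apply_moves(moves=[{"jaw":0,"offset":[-0.6,0,0.8],"rot":[0,0,0]},{"jaw":0,"offset":[-0.6,0,0.8],"rot":[0,0,0]},{"jaw":0,"offset":[0,0,0],"rot":[0,0,0]},{"jaw":0,"offset":[0,0,0],"rot":[0,0,0]},{"jaw":0,"offset":[0,0,0],"rot":[0,0,0]}])

```text
time_s: 29.78
eef_pos: [0.6432, 0.2097, 0.0348]
eef_rot: [0.006, 0.944, -0.0, 0.329]
wrist_force: [-10.7, -3.8, 17.7]
opening: 0.541
grasp_force: 64.8
```

Run:
```python
from h import *
T=pose(); o=ctrl.get_obs(); print(T.round(4),o["q"].round(2),o["opening"],o["wrist_force"])
```

```text
[[ 0.7833 -0.0048  0.6216  0.6432]
 [ 0.0033 -0.9999 -0.0119  0.2097]
 [ 0.6216  0.0114 -0.7833  0.0348]
 [ 0.      0.      0.      1.    ]] [ 0.21  0.43  1.94 -0.89  0.18  2.61] 0.5409601124838437 [-10.71734088  -3.75884169  17.7070274 ]
```

apply_moves(moves=[{"jaw":0,"offset":[0.9,0,-1.1],"rot":[0,0,0]},{"jaw":0.57,"offset":[0,0,0],"rot":[0,0,0]},{"jaw":0.6,"offset":[0,0,0],"rot":[0,0,0]},{"jaw":0.65,"offset":[0,0,0],"rot":[0,0,0]},{"jaw":0.65,"offset":[0,0,0],"rot":[0,0,0]}])

```text
time_s: 30.4
eef_pos: [0.6423, 0.2098, 0.0339]
eef_rot: [0.006, 0.945, -0.0, 0.328]
wrist_force: [0.6, 0.2, -0.4]
opening: 0.652
grasp_force: 0.0
```

Run:
```python
from h import *
p,P,nm=cloud("wrist"); cv2.imwrite("pics/w9.png",p[:,:,::-1]); print(ctrl.get_obs()["opening"])
```

```text
0.6491399511711703
```

View pics/w9.png

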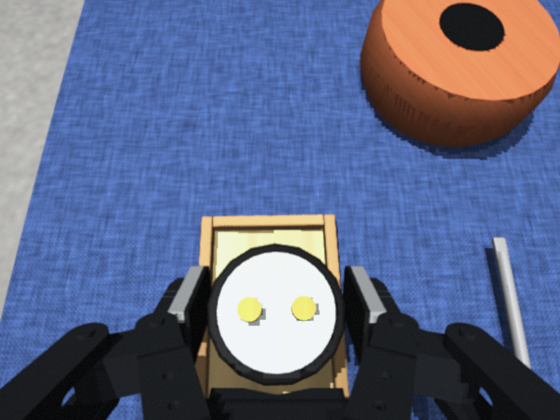

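The released can at (277,312) stands upright, studs up, between the open fingers.

apply_moves(moves=[{"jaw":0.75,"offset":[0,0,0],"rot":[0,0,0]},{"jaw":0.75,"offset":[0,0,-10],"rot":[0,0,0]},{"jaw":0.75,"offset":[0,0,-30],"rot":[0,0,0]},{"jaw":0.75,"offset":[0,0,-40],"rot":[0,0,0]},{"jaw":0.75,"offset":[0,0,-50],"rot":[0,0,0]}])

```text
time_s: 31.08
eef_pos: [0.5609, 0.2111, 0.1364]
eef_rot: [0.006, 0.945, -0.0, 0.327]
wrist_force: [0.5, 0.1, 0.9]
opening: 0.754
grasp_force: 0.0
```

apply_moves(moves=[{"jaw":0,"offset":[-30,0,-40],"rot":[0,-9.5,0]},{"jaw":0,"offset":[0,0,-30],"rot":[0,-9.5,0]},{"jaw":0,"offset":[0,0,0],"rot":[0,-9.5,0]},{"jaw":0,"offset":[0,0,0],"rot":[0,-9.5,0]},{"jaw":0,"offset":[0,0,0],"rot":[0,0,0]}])

```text
time_s: 31.7
eef_pos: [0.5012, 0.2115, 0.1751]
eef_rot: [0.005, 1.0, -0.003, 0.003]
wrist_force: [-1.0, 0.3, -0.1]
opening: -0.002
grasp_force: 0.0
```

Run:
```python
from h import *
print(pose().round(3))
p,P,nm,o=boxes("top"); z=P[...,2]
cv2.imwrite("pics/t10.png",cv2.resize(p[100:310,90:390,::-1],(800,560),interpolation=cv2.INTER_CUBIC))
for r in ctrl.outline_of("top","can1")[:3]:
    m=r["region"]; q=P[m&(z>.055)&(z<.068)]; print(round(r["score"],2),r["position"], len(q) and (np.median(q,0).round(3), np.linalg.lstsq(np.c_[q[:,:2],np.ones(len(q))],q[:,2],rcond=None)[0].round(3)))
m=(z>.085)&(z<.14)&(abs(P[...,0]-.63)<.07)&(abs(P[...,1]+.012)<.04); q=P[m]; print(len(q), q.size and np.percentile(q,[2,50,98],axis=0).round(3))
print("pivot",P2W([.09,.133])); x=P2W([.02,.133]); goto(x[0],x[1],.19,5.5)
```

```text
[[ 1.    -0.006  0.005  0.501]
 [-0.006 -1.    -0.011  0.212]
 [ 0.005  0.011 -1.     0.175]
 [ 0.     0.     0.     1.   ]]
((array([ 674.9, -230.6]), 116.9, 58.2, -84.4), np.int64(967), array([109. , -90.5]), -89.9)
0.65 [163.0, 182.4] (array([0.626, 0.208, 0.065]), array([0.019, 0.035, 0.045]))
0.62 [159.6, 251.6] (array([0.45 , 0.208, 0.064]), array([0.009, 0.019, 0.056]))
102 [[ 0.601 -0.026  0.111]
 [ 0.611 -0.015  0.12 ]
 [ 0.623 -0.004  0.125]]
pivot [ 0.63453817 -0.00998619]
shift now-axes [ 67.3 228.3 -12.6] rotz -5.8 tool z [ 0.005 -0.011 -1.   ]
```

View pics/t10.png

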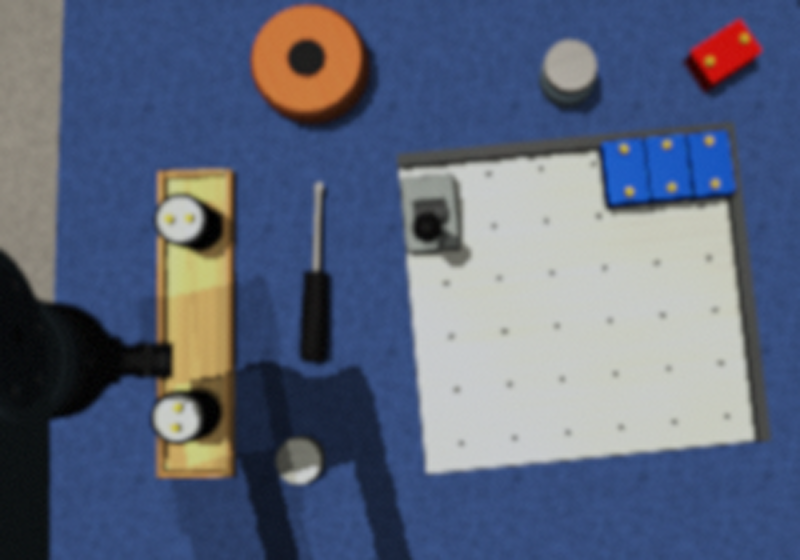

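The three-box row is intact at (668,170). Both cans stand upright in the lane at (182,220) and (180,415), and the lever ball is at (430,228). Next is the lever.

apply_moves(moves=[{"jaw":0,"offset":[13.5,45.5,-3],"rot":[0,0,0]},{"jaw":0,"offset":[13.5,45.5,-3],"rot":[0,0,0]},{"jaw":0,"offset":[13.5,45.5,-3],"rot":[0,0,0]},{"jaw":0,"offset":[13.5,45.5,-3],"rot":[0,0,0]},{"jaw":0,"offset":[13.3,46,0],"rot":[0,0,0]}])

```text
time_s: 32.42
eef_pos: [0.5647, -0.0169, 0.1905]
eef_rot: [0.006, 1.0, -0.002, 0.004]
wrist_force: [1.2, 0.9, -0.5]
opening: -0.003
grasp_force: 0.0
```

apply_moves(moves=[{"jaw":0,"offset":[0,0,0],"rot":[0,0,-5.8]},{"jaw":0,"offset":[0,0,35],"rot":[0,0,0]},{"jaw":0,"offset":[0,0,35],"rot":[0,0,0]},{"jaw":0,"offset":[0,0,30],"rot":[0,0,0]},{"jaw":0,"offset":[0,0,0],"rot":[0,0,0]}])

```text
time_s: 33.05
eef_pos: [0.5626, -0.0161, 0.0878]
eef_rot: [0.005, 0.999, 0.049, -0.0]
wrist_force: [-0.0, -0.2, 0.1]
opening: 0.001
grasp_force: 0.0
```

Run:
```python
from h import *
T=pose(); print(T.round(3),(W2P(O,YAW,T[:2,3])*1000).round(1)); boxes("top")
```

```text
[[ 0.995  0.097  0.     0.563]
 [ 0.097 -0.995 -0.01  -0.016]
 [-0.001  0.01  -1.     0.088]
 [ 0.     0.     0.     1.   ]] [ 17.9 133.8]
((array([ 674.9, -230.7]), 117.1, 58.2, -84.8), np.int64(965), array([109. , -90.6]), -90.3)
```

apply_moves(moves=[{"jaw":0,"offset":[10,2,0],"rot":[0,0,0]},{"jaw":0,"offset":[10,0,0],"rot":[0,0,0]},{"jaw":0,"offset":[10,0,0],"rot":[0,0,0]},{"jaw":0,"offset":[10,0,0],"rot":[0,0,0]},{"jaw":0,"offset":[10,0,0],"rot":[0,0,0]}])

```text
time_s: 33.72
eef_pos: [0.6165, -0.0143, 0.0903]
eef_rot: [0.006, 0.999, 0.048, 0.002]
wrist_force: [-1.1, -0.6, 0.7]
opening: -0.001
grasp_force: 0.5
```

apply_moves(moves=[{"jaw":0,"offset":[6,0,0],"rot":[0,0,0]},{"jaw":0,"offset":[6,0,0],"rot":[0,0,0]},{"jaw":0,"offset":[6,0,0],"rot":[0,0,0]},{"jaw":0,"offset":[6,0,0],"rot":[0,0,0]},{"jaw":0,"offset":[4,0,0],"rot":[0,0,0]}])

```text
time_s: 34.35
eef_pos: [0.6439, -0.0116, 0.0903]
eef_rot: [0.006, 0.999, 0.048, 0.002]
wrist_force: [-1.5, -0.5, -0.3]
opening: 0.004
grasp_force: 0.5
```

Run:
```python
from h import *
T=pose(); print((W2P(O,YAW,T[:2,3])*1000).round(1),ctrl.get_obs()["wrist_force"])
```

```text
[ 99.1 130.5] [-1.45969092 -0.498222   -0.30112043]
```

apply_moves(moves=[{"jaw":0,"offset":[2,0,0],"rot":[0,0,0]},{"jaw":0,"offset":[2,0,0],"rot":[0,0,0]},{"jaw":0,"offset":[2,0,0],"rot":[0,0,0]},{"jaw":0,"offset":[1,0,0],"rot":[0,0,0]},{"jaw":0,"offset":[0,0,0],"rot":[0,0,0]}])

```text
time_s: 34.98
eef_pos: [0.6503, -0.0111, 0.0904]
eef_rot: [0.006, 0.999, 0.048, 0.002]
wrist_force: [-3.5, 0.7, 0.4]
opening: -0.0
grasp_force: 1.4
```

apply_moves(moves=[{"jaw":0,"offset":[1,0,0],"rot":[0,0,0]},{"jaw":0,"offset":[1,0,0],"rot":[0,0,0]},{"jaw":0,"offset":[1,0,0],"rot":[0,0,0]},{"jaw":0,"offset":[0,0,0],"rot":[0,0,0]},{"jaw":0,"offset":[0,0,0],"rot":[0,0,0]}])

```text
time_s: 35.6
eef_pos: [0.6507, -0.011, 0.0902]
eef_rot: [0.006, 0.999, 0.048, -0.001]
wrist_force: [-13.6, -2.4, 7.5]
opening: 0.004
grasp_force: 7.0
```

apply_moves(moves=[{"jaw":0,"offset":[-10,0,0],"rot":[0,0,0]},{"jaw":0,"offset":[-30,0,0],"rot":[0,0,0]},{"jaw":0,"offset":[-50,0,-30],"rot":[0,0,0]},{"jaw":0,"offset":[-60,0,-50],"rot":[0,0,0]},{"jaw":0,"offset":[-50,0,-50],"rot":[0,0,0]}])

```text
time_s: 36.22
eef_pos: [0.4703, -0.0271, 0.205]
eef_rot: [0.006, 0.999, 0.048, 0.003]
wrist_force: [1.6, -1.4, 1.7]
opening: -0.001
grasp_force: 0.0
```

Run:
```python
from h import *
p,P,nm,o=boxes("top"); z=P[...,2]; boxes("scene"); print(ctrl.get_obs()["eef_pos"])
cv2.imwrite("pics/t11.png",cv2.resize(p[100:310,90:390,::-1],(800,560),interpolation=cv2.INTER_CUBIC))
m=(z>.085)&(z<.14)&(abs(P[...,0]-.64)<.07)&(abs(P[...,1]+.012)<.04); q=P[m]; print(len(q), q.size and np.percentile(q,[2,50,98],axis=0).round(3))
```

```text
((array([ 674.8, -230.5]), 117.3, 58.3, -84.6), np.int64(970), array([108.9, -90.4]), -90.1)
((array([ 679.3, -226.4]), 122.9, 58.3, -85.5), np.int64(481), array([113.8, -86.7]), -91.0)
[ 0.47214237 -0.0277499   0.20992874]
112 [[ 0.661 -0.021  0.087]
 [ 0.673 -0.01   0.113]
 [ 0.685  0.002  0.118]]
```

View pics/t11.png

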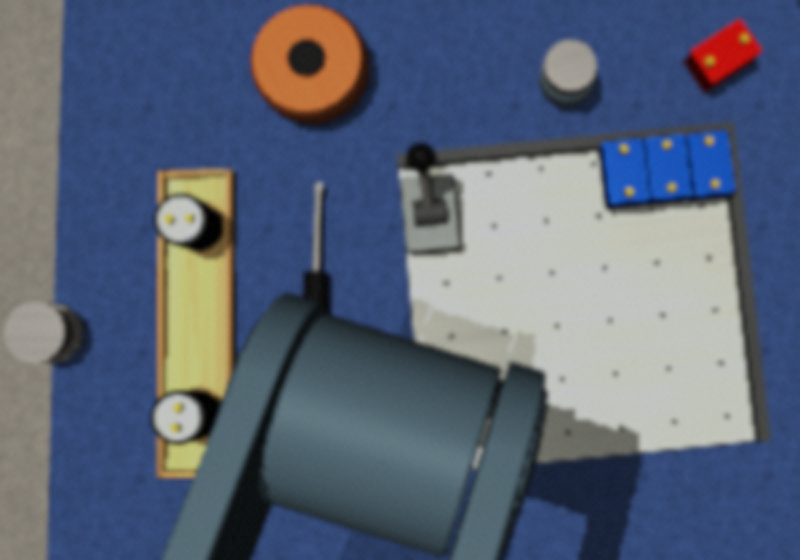

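The lever ball at (420,157) now leans fully away from the robot. The row at (668,170) is closed and both cans stand at (182,220) and (180,415).

```bash
python3 -c "
from bench import ctrl; print(ctrl.hand_in())"
```

```text
the job is handed in; nothing more can be done
None
```

The job is handed in: the three blue boxes are in a closed row in the corner, the tipped can stands upright with its studs up beside the other one, and the lever is thrown fully away. The last pictures showed all of this in place, with the other things on the bench left alone; the hand-in returned no verdict.

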